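Feel the veneer carrier home in the press

TASK

Push the panel carrier along the press bed, slowly and gently and without gripping it, into the mouth of the veneer press. The sprung latch pin will first resist while the ramped nose lifts it; go on until you feel the nose firmly against the hidden sprung stop, and keep it pressed there until the slow latch pin has dropped into the carrier's groove. Then let go, leaving the carrier latched and the jar, hammer and cork block beside the press where they are.

Things in the scene. Friction and masses are not known exactly. Their poses are not given: they have to be found in the camera images.
- press: Cast-iron veneer press, fixed. Origin on the table top, on the bed's centre line, in the plane of the mouth; +x along the bed into the mouth (feed direction), z up. Bed top 12 mm above the table, 160 mm wide, x = -330 to +150 mm. Hood x = 0 to 150 mm, 140 mm wide, top 72 mm above the table. Columns, screw and crank (not needed) stand over it from x = 77 mm on, to 300 mm high.
- press_mouth (a point): Middle of the mouth's lower edge, on the bed. The mouth is 74 mm wide and 30 mm high. Before it two steel guide rails, 10 mm high above the bed, flare from 74 mm apart at the mouth to 124 mm apart 60 mm before it. Axes as the press's.
- hood_front (a point): Middle of the hood's front top edge, 72 mm above the table, above the mouth. Hidden in the hood is a sprung stop; its free face lies 75 to 105 mm beyond the mouth, set anew each time. The stop yields with 3 N preload and 0.9 N/mm. The pin can drop when it is pushed back 3 to 11 mm: 6 to 13 N from the stop alone, plus 3 to 6 N friction of the carrier. Solid from 16 mm on.
- carrier: Loose panel carrier on the bed, 200 x 70 mm, about 0.6 kg: steel sole 8 mm, maple top to 20 mm with an inlaid panel, a nose ramp 40 mm long, an 18 mm long groove right across the maple 52 to 70 mm behind the nose tip, and a batten across the tail. Origin: centre of the underside; +x towards the nose, z up.
- carrier_nose (a point): Middle of the carrier's front edge, 100 mm ahead of its origin, 4 mm above the bed. Axes as the carrier's.
- carrier_tail (a point): Middle of the rear face of the tail batten, 100 mm behind the origin. The batten is 70 mm wide, 14 mm thick and 36 mm high; this point is half-way up, 18 mm above the bed. The place to push. Axes as the carrier's.
- latch_pin (a joint): Height (m) of the sprung pin in the hood, 54 mm before the stop's face: 0 down (at the start, and when dropped into the groove), 0.010 riding on the carrier. Pressed down with 1.5 N and damped (110 N s/m): it takes about 1 s to drop, and lifting it costs more push the faster the feed (about 3 N at 20 mm/s, 6 N at 60 mm/s, plus friction). Its brass plate shows in the window in the hood's roof.
- inlay_jar: Glass jar of bone discs, 72 mm across, 97 mm high; bystander. Origin: centre of the underside.
- tack_hammer: Red-handled tack hammer, 240 mm long, lying along its x; bystander.
- mallet_block: Cork sanding block 70 x 45 x 30 mm; bystander. Origin: centre of the underside.
There are look-alikes about, which are no part of the job. What is meant by the carrier is not blue, pink or white, and is the smaller of those in its own colour.

How it is judged:
On the way, in this order (a step that is already met when the one before it is completed fails the run):
1. the carrier's nose has lifted the latch pin (value of joint latch_pin above 0.007 m and x of carrier_nose in the frame of press above 0.03 m), for 0.1 s.
2. the latch pin drops into the groove while the fingers still press the carrier (value of joint latch_pin below 0.006 m and x of carrier_nose in the frame of press above 0.074 m and contact force between the fingers and carrier above 1.5 N), for 0.05 s.
At the end, for the whole second after the job is handed in: The latch pin is down (within 2 mm) in the carrier's groove, the carrier's nose is more than 74 mm beyond the mouth, the carrier lies flat on the bed (within 0.05 rad) and at rest, and the robot has let go (value of joint latch_pin below 0.002 m and x of carrier_nose in the frame of press above 0.074 m and angle between carrier's own z axis and vertical below 0.05 rad and linear speed of carrier below 0.01 m/s); the robot touches nothing.
It fails at once if the fingers push or squeeze the carrier with more than 40 N (contact force between the fingers and carrier above 40 N).
It fails at once if the carrier is tipped up by more than 0.2 rad (angle between carrier's own z axis and vertical above 0.2 rad).
It fails at once if the jar, the hammer or the cork block is moved by more than 20 mm (distance of any of inlay_jar, tack_hammer, mallet_block from where it was at the start of the episode above 0.02 m).
It also fails if it takes over 48 s, if anything falls off the work surface, if the arm or the gripper's body presses on something with over 40 N, if the wrist force passes 120 N, or if a joint passes its speed limit or range.

ROBOT

A 6-joint arm with a two-finger parallel gripper is mounted at the origin on the work surface. World frame = base frame: x ahead of the robot, y to its left, z up, the work surface at z = 0. Lengths are in m, angles in rad, forces in N, time in s.
With the tool pointing down it reaches from about 0.275 to 0.85 m from the base axis. Payload 19 kg.
Tool frame: the origin (TCP) lies on the front face of the gripper's body, between the roots of the fingers; the fingertips stand 73 mm ahead of it and the grasp point (between the pads) lies 54 mm ahead of it; z points along the fingers, y is the line along which they close (so a half turn about z gives the same grasp; the last joint's range is limited). The gripper opens to 85 mm and grips with 20 to 120 N. Pads are 22 mm wide; open, the fingers measure 114 mm over their backs; the gripper's body (76 mm by 85 mm) begins 54 mm behind the grasp point. The pads swing forward as they close: fully open they stand 13 mm farther back than shut.
Start: joints at [1.021, 0.15, 1.437, -0, 1.554, -0.134], TCP at [0.232, 0.526, 0.304] pointing down, gripper open.
Joint ranges: [-2.8, 2.8], [-0.68, 2.1], [0.12, 2.68], [-1.39, 4.53], [0.16, 2.79], [-2.81, 2.81]. Speed limits (rad/s): [1.89, 1.89, 2.22, 3.01, 3.01, 3.01].

INTERFACE

Orientations are given as a unit quaternion [x, y, z, w].
In Python, from plant import * gives the robot as it stands. The module is installed in compiled form; this text tells all that it offers.
- The arm moves only by the tool drive_tool, never from a script. Its argument "plan" is a list of rows, each a list of 2 entries, a list of its own where there are three numbers: the shift along the tool's x, y, z normalised to -1 to 1, where 1 is 50 mm, then the turn, a rotation vector about the tool's x, y, z normalised to -1 to 1, where 1 is 8 degrees. A call has exactly 8 rows; each row shifts and turns the commanded pose from where the row before left it, along the tool's axes as they then stand; what a row does not reach is not made up. A row lasts 1/10 s, in which the tool goes at most 50 mm and 8.59 degrees, less where a joint would pass 70% of its speed; a pose out of reach is approached as far as the arm can. A call with a number of a shift or a turn outside -1 to 1 is refused whole. A call with a gripper value outside its range is refused whole. "claw" is the opening, from -1 (shut) to 1 (fully open), set as the call begins (left out, the last holds). The fingers move at their own pace and stop on an object; "force" is the grip in N (left out, the last holds). Time passes only in rows, so rows that do not move let the fingers close, or fill a call up. It gives the time, the measured TCP pose, the force, the opening and the grip force at its end, in the units of the state.
- state(): the state, without advancing time (a new reading comes with each control period).
- grab_frame(name): name is "scene" or "top" or "wrist"; returns a dict with "frame" (480x640x3 uint8, red, green, blue), "vfov" (degrees; the focal length in pixels is half the picture's height over the tangent of half this angle, whatever the lens; pixels are square), "cx", "cy" (the principal point, pixels), "R" (3x3) and "t" (3): a world point X has camera coordinates R X + t; the wrist camera has in their place "T_tool_cam" (4x4, takes a point from camera to tool coordinates, whose origin is the TCP and whose axes are the flange's). Camera axes: x right, y down, z forward; pixel columns grow to the right and rows downward; lengths in m; the calibration is good to about 2 mm. A picture is of the moment at which its call begins: read the wrist's pose just before it. There is no depth.
- sign_off(): hands the job in; it is judged then, once.
The state is a dict: "t": time; "joint_pos": joint angles; "qd": joint speeds; "tau": joint torques, N m; "eef_pos": TCP position; "eef_rot": TCP orientation; "contact_force": force on the tool from outside, world axes, zero at the start; "moment": the same for the moment, N m; "opening": opening from 0.0 (shut) to 1.0 (fully open); "grasp_force": force on a finger pad.
Only numpy, scipy, OpenCV 4.12 (cv2) and the standard library are available. Lean on these libraries where they do the work, as an engineer would, in place of code of your own. Each camera call takes 0.05 s, during which the arm holds its last target. There are 200 camera calls.

## Working session

There is one attempt and no reset: what is moved stays moved. The work goes in short steps, Python scripts to look and compute and a tool call to move; the robot and the scene stay as the last step left them, time stands still between calls to the robot, and variables do not carry over. Pictures are saved under pics/ and viewed, at most 10 in all, crops included, and the job is handed in when it is done.

Besides the shell and the picture viewer there is one more tool, called after "Request:" as a command line: name --argument value ..., lists and objects as JSON in quotes. drive_tool: Moves the arm, as the interface text tells. Scaled input: -1 to 1 covers 50 mm each way for a shift and 8 degrees each way for a turn. Its arguments: {"type":"object","properties":{"plan":{"type":"array","items":{"type":"array"}},"claw":{"type":"number"},"force":{"type":"number"}},"required":["plan"]}

```bash
mkdir -p pics; python3 - <<'E'
from plant import *
import cv2,pickle
print(state())
for n in ("scene","top"):
    f=grab_frame(n); cv2.imwrite(f"pics/{n}0.png",f["frame"][:,:,::-1]); pickle.dump(f,open(f"{n}.pkl","wb"))
    print(n,f["vfov"],f["cx"],f["cy"],f["R"],f["t"])
E
```

```text
{'t': 0.0, 'joint_pos': array([ 1.02099521e+00,  1.50967116e-01,  1.43801143e+00, -3.84337453e-07,
        1.55378270e+00, -1.33973674e-01]), 'qd': array([-1.45951630e-03, -1.27558305e-03,  5.51798216e-05, -4.82390486e-04,
       -6.76519674e-04,  2.67624333e-04]), 'tau': array([ 1.52493252e-03, -7.13064265e+01, -5.70858157e+01, -8.97426867e-05,
        9.17940459e-03, -2.92951233e-05]), 'eef_pos': array([0.2321938 , 0.52586727, 0.30329592]), 'eef_rot': array([ 2.06418965e-01,  9.78463525e-01, -5.50542497e-04, -1.95713137e-04]), 'contact_force': array([-0.74546583,  0.2172135 , -0.26053524]), 'moment': array([-0.07169431,  0.03277233,  0.0560634 ]), 'grasp_force': 0.0, 'opening': 0.9998198541667919}
scene 50.97855152884841 314.5314235718693 239.9866346749682 [[ 0.99815347  0.06043109 -0.00614272]
 [ 0.03682247 -0.68241212 -0.73003959]
 [-0.04830895  0.72846536 -0.68337725]] [-0.53623357  0.05665838  1.20247159]
top 49.77183289063103 321.9199907418799 242.36236177397012 [[-2.91808595e-02 -9.99572799e-01 -1.64198342e-03]
 [-9.97073342e-01  2.92239395e-02 -7.06449669e-02]
 [ 7.06627725e-02 -4.24302956e-04 -9.97500172e-01]] [0.02228935 0.535674   1.10488099]
```

View pics/top0.png

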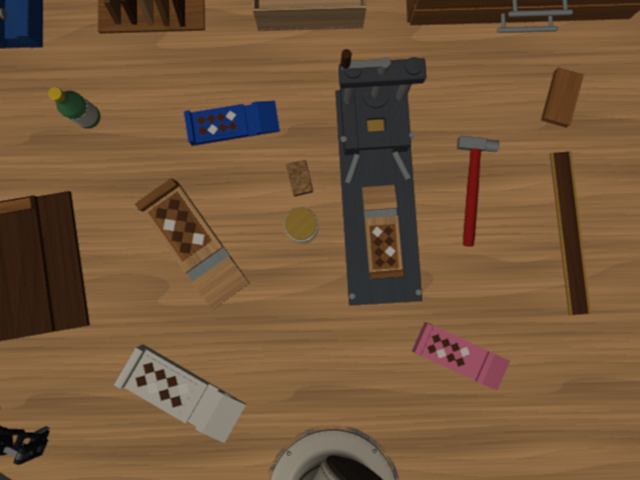

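View pics/scene0.png

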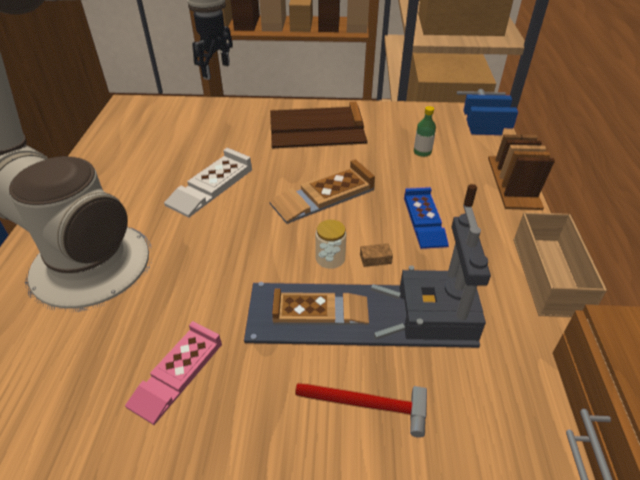

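The top picture shows two maple carriers. One lies on the press bed at about (383,230), and a larger one lies left at about (193,240). The others are blue (232,122), white (180,392) and pink (462,355). The one on the bed is the smaller in its colour, so it fits the description. The next step is an enlarged crop to confirm it.

```bash
python3 - <<'E'
import cv2,pickle,numpy as np
f=pickle.load(open("top.pkl","rb"))["frame"][:,:,::-1]
g=lambda y:cv2.resize(f[y:y+150,330:430],None,fx=4,fy=4,interpolation=cv2.INTER_CUBIC)
cv2.imwrite("pics/crop.png",cv2.convertScaleAbs(np.hstack([g(60),g(165)]),alpha=1.6))
E
```

```text
(no output)
```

View pics/crop.png

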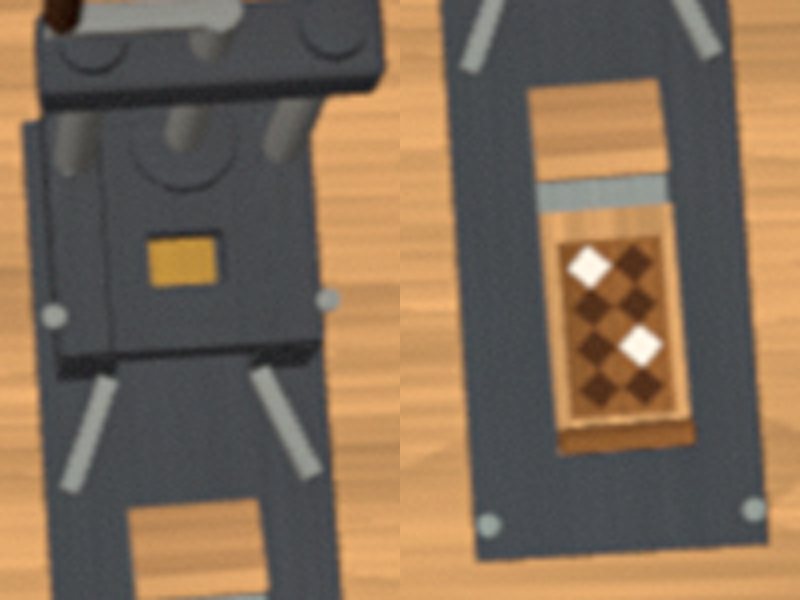

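```bash
cat > geo.py <<'E'
import numpy as np,pickle
def ray(f,u,v,z):
    F=240/np.tan(np.radians(f["vfov"]/2)); R,t=np.array(f["R"]),np.array(f["t"])
    d=R.T@np.array([(u-f["cx"])/F,(v-f["cy"])/F,1]); C=-R.T@t
    return C+d*(z-C[2])/d[2]
E
python3 - <<'E'
from geo import *
f=pickle.load(open("top.pkl","rb"))
L=lambda u,v,z:ray(f,330+(u+.5)/4-.5,60+(v+.5)/4-.5,z)
Rr=lambda u,v,z:ray(f,330+(u-399.5)/4-.5,165+(v+.5)/4-.5,z)
P={"bedRL":Rr(477,560,.012),"bedRR":Rr(768,543,.012),"bedFL":L(25,122,.012),"hoodFL":L(57,358,.072),"hoodFR":L(320,340,.072),
"railLfar":L(70,490,.022),"railRfar":L(315,476,.022),"railLm":L(108,377,.022),"railRm":L(261,368,.022),
"noseL":Rr(528,88,.018),"noseR":Rr(657,79,.018),"batL":Rr(560,455,.048),"batR":Rr(695,443,.048),"grL":Rr(540,211,.032),"grR":Rr(671,201,.032)}
for k,v in P.items(): print(k,v.round(4))
a=(P["bedRL"]+P["bedRR"])/2;e=(P["railLm"]+P["railRm"])/2;h=(P["hoodFL"]+P["hoodFR"])/2
n=(P["noseL"]+P["noseR"])/2;b=(P["batL"]+P["batR"])/2;e2=(P["railLfar"]+P["railRfar"])/2
an=lambda p,q:np.degrees(np.arctan2(*(q-p)[1::-1]))
print("press yaw",an(a,e),an(a,h),an(P["bedRL"],P["bedFL"]),an(P["bedRR"],P["bedRL"])-90,"carrier yaw",an(b,n),an(P["batR"],P["batL"])-90, "len",np.linalg.norm((n-b)[:2]),np.linalg.norm((h-a)[:2]))
print(a,e2,h,n,b)
E
```

```text
bedRL [ 0.3997 -0.0478  0.012 ]
bedRR [ 0.4042 -0.2058  0.012 ]
bedFL [ 0.8762 -0.0345  0.012 ]
hoodFL [ 0.7268 -0.0451  0.072 ]
hoodFR [ 0.7323 -0.1832  0.072 ]
railLfar [ 0.6661 -0.0523  0.022 ]
railRfar [ 0.6699 -0.1863  0.022 ]
railLm [ 0.7281 -0.0751  0.022 ]
railRm [ 0.7306 -0.1591  0.022 ]
noseL [ 0.656  -0.0839  0.018 ]
noseR [ 0.6589 -0.1547  0.018 ]
batL [ 0.4551 -0.0915  0.048 ]
batR [ 0.4593 -0.1628  0.048 ]
grL [ 0.5864 -0.0869  0.032 ]
grR [ 0.5898 -0.1576  0.032 ]
press yaw 1.6911525864278902 2.2127692906862384 1.6064112568107147 1.6554628001682374 carrier yaw 2.2547540792382845 3.392965661923057 len 0.20033159536988082 0.32786897297635886
[ 0.4019531  -0.12679182  0.012     ] [ 0.6680012  -0.11926054  0.022     ] [ 0.72957759 -0.11413263  0.072     ] [ 0.65741242 -0.11928889  0.018     ] [ 0.45723593 -0.12717048  0.048     ]
```

The crop confirms it: maple carrier, groove at about (605,193), batten at (625,440), and the nose facing the mouth. It lies nearly aligned with the press (yaw about 1.7°). I'll swing the tool over behind the tail.

Request:
drive_tool --plan '[[[0,0,0],[0,0,-0.8]],[[0,0,0],[0,0,-0.8]],[[0,0,0],[0,0,-0.8]],[[0,0,0],[0,0,-0.8]],[[-0.16,-0.6,0],[0,0,0]],[[-0.16,-0.6,0],[0,0,0]],[[-0.16,-0.6,0],[0,0,0]],[[-0.16,-0.6,0],[0,0,0]]]' --claw 0 --force 40

```text
t: 0.9
eef_pos: [0.268, 0.4058, 0.3035]
eef_rot: [-0.016, 1.0, -0.0, -0.0]
contact_force: [0.6, -0.7, 0.1]
opening: 0.503
grasp_force: 0.0
```

Request:
drive_tool --plan '[[[-0.16,-0.6,0],[0,0,0]],[[-0.16,-0.6,0],[0,0,0]],[[-0.16,-0.6,0],[0,0,0]],[[-0.16,-0.6,0],[0,0,0]],[[-0.16,-0.6,0],[0,0,0]],[[-0.16,-0.6,0],[0,0,0]],[[-0.16,-0.6,0],[0,0,0]],[[-0.16,-0.6,0],[0,0,0]]]'

```text
t: 1.7
eef_pos: [0.3394, 0.1679, 0.3038]
eef_rot: [-0.016, 1.0, -0.0, -0.0]
contact_force: [0.2, -0.2, -0.1]
opening: 0.498
grasp_force: 0.0
```

Request:
drive_tool --plan '[[[-0.16,-0.6,0],[0,0,0]],[[-0.16,-0.6,0],[0,0,0]],[[-0.16,-0.6,0],[0,0,0]],[[-0.16,-0.6,0],[0,0,0]],[[-0.16,-0.6,0],[0,0,0]],[[-0.16,-0.6,0],[0,0,0]],[[0,0,0],[0,0,0]],[[0,0,0],[0,0,0]]]'

```text
t: 2.5
eef_pos: [0.3929, -0.0096, 0.3036]
eef_rot: [-0.015, 1.0, 0.0, -0.0]
contact_force: [-0.2, -0.1, 0.8]
opening: 0.497
grasp_force: 0.0
```

```bash
python3 - <<'E'
from plant import *
import cv2,numpy as np
from scipy.spatial.transform import Rotation as Ro
s=state();R=Ro.from_quat(s["eef_rot"]).as_matrix()
f=grab_frame("wrist"); cv2.imwrite("pics/wrist1.png",f["frame"][:,:,::-1])
print(s["t"],s["eef_pos"],s["opening"],s["contact_force"],s["joint_pos"]);print(R.round(4))
d=np.array([.42,-.1282,s["eef_pos"][2]])-s["eef_pos"]; print("tool shift units",R.T@d/.05, "xyaw",np.degrees(np.arctan2(R[1,0],R[0,0])))
E
```

```text
2.5 [ 0.39285053 -0.00962151  0.30361522] 0.4971638990105118 [-0.15384159 -0.05911349  0.75023732] [-2.21248278e-01 -2.40589055e-01  1.81223261e+00  9.26152361e-05
  1.57077399e+00 -1.82132288e+00]
[[-9.996e-01 -2.930e-02 -8.000e-04]
 [-2.930e-02  9.996e-01  3.000e-04]
 [ 8.000e-04  3.000e-04 -1.000e+00]]
tool shift units [-4.73330766e-01 -2.38644873e+00 -1.06953993e-03] xyaw -178.32247416307516
```

View pics/wrist1.png

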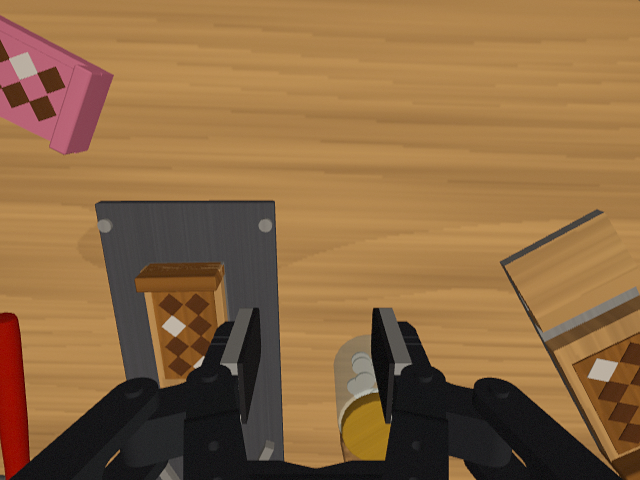

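The wrist picture shows the bed's rear edge at row 203, the batten at about (180,277) and the jar at (370,420), with everything clear of the path. I'll move over to the axis and descend behind the tail.

Request:
drive_tool --plan '[[[-0.08,-0.4,0],[0,0,0]],[[-0.08,-0.4,0],[0,0,0]],[[-0.08,-0.4,0],[0,0,0]],[[-0.08,-0.4,0],[0,0,0]],[[-0.08,-0.4,0],[0,0,0]],[[-0.08,-0.4,0],[0,0,0]],[[0,0,0.3],[0,0,0]],[[0,0,0.5],[0,0,0]]]'

```text
t: 3.35
eef_pos: [0.4212, -0.1281, 0.2645]
eef_rot: [-0.016, 1.0, -0.0, 0.001]
contact_force: [0.2, 1.0, -0.7]
opening: 0.498
grasp_force: 0.0
```

Request:
drive_tool --plan '[[[0,0,0.5],[0,0,0]],[[0,0,0.5],[0,0,0]],[[0,0,0.5],[0,0,0]],[[0,0,0.5],[0,0,0]],[[0,0,0.5],[0,0,0]],[[0,0,0.4],[0,0,0]],[[0,0,0.3],[0,0,0]],[[0,0,0.2],[0,0,0]]]'

```text
t: 4.15
eef_pos: [0.4205, -0.1273, 0.093]
eef_rot: [-0.016, 1.0, 0.0, -0.0]
contact_force: [-0.6, -0.4, 1.0]
opening: 0.501
grasp_force: 0.0
```

```bash
python3 - <<'E'
from plant import *
import cv2,numpy as np
s=state();f=grab_frame("scene"); cv2.imwrite("pics/s2.png",cv2.resize(f["frame"][230:380,200:400,::-1],None,fx=4,fy=4,interpolation=cv2.INTER_CUBIC))
print(s["t"],s["eef_pos"],s["opening"],s["contact_force"])
E
```

```text
4.15 [ 0.42045033 -0.12733182  0.09295793] 0.5014398587844702 [-0.62860144 -0.39410103  1.01043948]
```

View pics/s2.png

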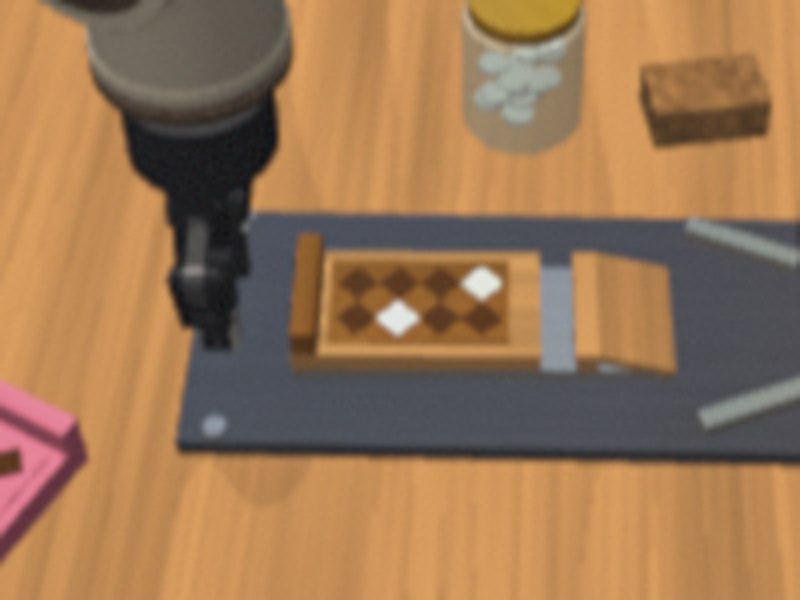

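The scene crop shows the fingers at about (220,300), standing behind the batten at (307,295) and clear of the bed. I'll start pushing.

Request:
drive_tool --plan '[[[-0.06,0,0],[0,0,0]],[[-0.06,0,0],[0,0,0]],[[-0.06,0,0],[0,0,0]],[[-0.06,0,0],[0,0,0]],[[-0.05,0,0],[0,0,0]],[[-0.05,0,0],[0,0,0]],[[-0.04,0,0],[0,0,0]],[[-0.04,0,0],[0,0,0]]]'

```text
t: 5.0
eef_pos: [0.4418, -0.1278, 0.0939]
eef_rot: [-0.016, 1.0, -0.0, -0.0]
contact_force: [-0.9, -0.6, -0.3]
opening: 0.5
grasp_force: 0.0
```

Request:
drive_tool --plan '[[[-0.04,0,0],[0,0,0]],[[-0.04,0,0],[0,0,0]],[[-0.04,0,0],[0,0,0]],[[-0.04,0,0],[0,0,0]],[[-0.04,0,0],[0,0,0]],[[-0.04,0,0],[0,0,0]],[[-0.04,0,0],[0,0,0]],[[-0.04,0,0],[0,0,0]]]'

```text
t: 5.8
eef_pos: [0.4571, -0.1273, 0.0938]
eef_rot: [-0.016, 1.0, 0.0, -0.001]
contact_force: [-8.3, -0.1, 4.8]
opening: 0.499
grasp_force: 4.1
```

Request:
drive_tool --plan '[[[-0.04,0,0],[0,0,0]],[[-0.05,0,0],[0,0,0]],[[-0.05,0,0],[0,0,0]],[[-0.05,0,0],[0,0,0]],[[-0.05,0,0],[0,0,0]],[[-0.05,0,0],[0,0,0]],[[-0.05,0,0],[0,0,0]],[[-0.05,0,0],[0,0,0]]]'

```text
t: 6.6
eef_pos: [0.4766, -0.1267, 0.0938]
eef_rot: [-0.016, 1.0, 0.0, -0.001]
contact_force: [-7.9, -0.1, 5.1]
opening: 0.499
grasp_force: 4.0
```

Contact was made at a TCP x of about 0.45. There is an unneeded downward pull of 5 N, so I'll relieve it slightly while pushing.

Request:
drive_tool --plan '[[[-0.05,0,-0.01],[0,0,0]],[[-0.05,0,-0.01],[0,0,0]],[[-0.05,0,0],[0,0,0]],[[-0.05,0,0],[0,0,0]],[[-0.05,0,0],[0,0,0]],[[-0.05,0,0],[0,0,0]],[[-0.05,0,0],[0,0,0]],[[-0.05,0,0],[0,0,0]]]'

```text
t: 7.4
eef_pos: [0.4973, -0.1261, 0.0949]
eef_rot: [-0.016, 1.0, -0.0, -0.0]
contact_force: [-2.5, 0.3, -3.0]
opening: 0.499
grasp_force: 1.4
```

Request:
drive_tool --plan '[[[-0.05,0,0],[0,0,0]],[[-0.05,0,0],[0,0,0]],[[-0.05,0,0],[0,0,0]],[[-0.05,0,0],[0,0,0]],[[-0.05,0,0],[0,0,0]],[[-0.05,0,0],[0,0,0]],[[-0.05,0,0],[0,0,0]],[[-0.05,0,0],[0,0,0]]]'

```text
t: 8.2
eef_pos: [0.5167, -0.1253, 0.0948]
eef_rot: [-0.016, 1.0, 0.0, -0.001]
contact_force: [-12.4, 1.2, 5.1]
opening: 0.496
grasp_force: 6.3
```

```bash
python3 - <<'E'
from plant import *
import cv2,numpy as np
s=state();f=grab_frame("scene"); cv2.imwrite("pics/s3.png",cv2.resize(f["frame"][240:390,240:440,::-1],None,fx=4,fy=4,interpolation=cv2.INTER_CUBIC))
print(s["t"],s["eef_pos"],s["grasp_force"],s["contact_force"])
E
```

```text
8.2 [ 0.51671814 -0.12534014  0.0948271 ] 6.336096972227097 [-12.35489925   1.17382585   5.10685591]
```

View pics/s3.png

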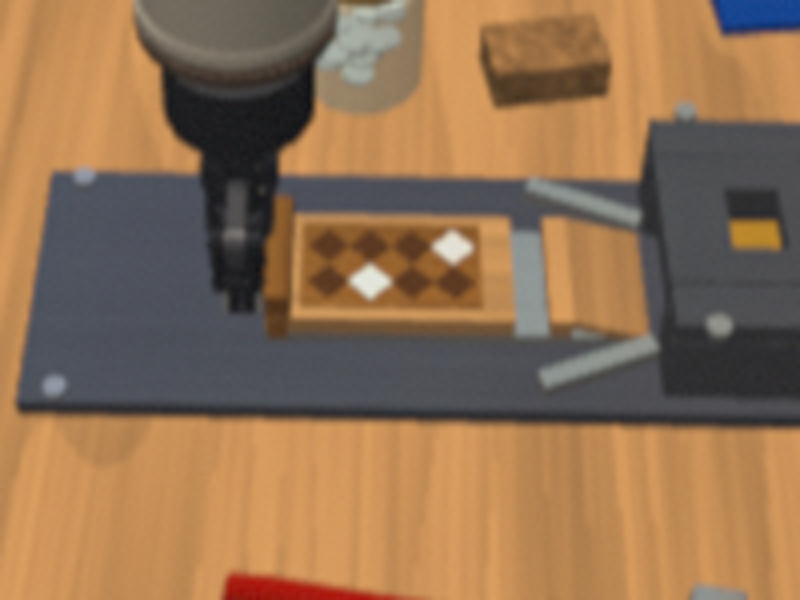

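The nose is at the mouth (about (645,300)) and perhaps brushes the right-hand rail. Force is 12 N. I'll go on slowly, easing 1.5 mm to the left.

Request:
drive_tool --plan '[[[-0.02,0.01,0],[0,0,0]],[[-0.02,0.01,0],[0,0,0]],[[-0.02,0.01,0],[0,0,0]],[[-0.02,0,0],[0,0,0]],[[-0.03,0,0],[0,0,0]],[[-0.03,0,0],[0,0,0]],[[-0.03,0,0],[0,0,0]],[[-0.03,0,0],[0,0,0]]]'

```text
t: 9.05
eef_pos: [0.5271, -0.1237, 0.0949]
eef_rot: [-0.015, 1.0, -0.0, -0.0]
contact_force: [-5.0, 0.4, 0.0]
opening: 0.498
grasp_force: 2.3
```

Request:
drive_tool --plan '[[[-0.03,0,0],[0,0,0]],[[-0.03,0,0],[0,0,0]],[[-0.03,0,0],[0,0,0]],[[-0.03,0,0],[0,0,0]],[[-0.03,0,0],[0,0,0]],[[-0.03,0,0],[0,0,0]],[[-0.03,0,0],[0,0,0]],[[-0.03,0,0],[0,0,0]]]'

```text
t: 9.85
eef_pos: [0.5392, -0.1234, 0.0949]
eef_rot: [-0.016, 1.0, -0.0, -0.0]
contact_force: [-5.2, 0.5, 0.2]
opening: 0.5
grasp_force: 2.5
```

Request:
drive_tool --plan '[[[-0.04,0,0],[0,0,0]],[[-0.04,0,0],[0,0,0]],[[-0.04,0,0],[0,0,0]],[[-0.04,0,0],[0,0,0]],[[-0.04,0,0],[0,0,0]],[[-0.04,0,0],[0,0,0]],[[-0.04,0,0],[0,0,0]],[[-0.04,0,0],[0,0,0]]]'

```text
t: 10.65
eef_pos: [0.5552, -0.1228, 0.0949]
eef_rot: [-0.016, 1.0, -0.0, -0.0]
contact_force: [-5.6, 0.4, 0.9]
opening: 0.501
grasp_force: 2.7
```

Request:
drive_tool --plan '[[[-0.04,0,0],[0,0,0]],[[-0.04,0,0],[0,0,0]],[[-0.04,0,0],[0,0,0]],[[-0.04,0,0],[0,0,0]],[[-0.04,0,0],[0,0,0]],[[-0.04,0,0],[0,0,0]],[[-0.04,0,0],[0,0,0]],[[-0.04,0,0],[0,0,0]]]'

```text
t: 11.45
eef_pos: [0.5706, -0.1223, 0.0949]
eef_rot: [-0.016, 1.0, 0.0, -0.001]
contact_force: [-13.3, 0.6, 6.4]
opening: 0.498
grasp_force: 6.3
```

Request:
drive_tool --plan '[[[-0.03,0,0],[0,0,0]],[[-0.03,0,0],[0,0,0]],[[-0.03,0,0],[0,0,0]],[[-0.03,0,0],[0,0,0]],[[-0.03,0,0],[0,0,0]],[[-0.03,0,0],[0,0,0]],[[-0.03,0,0],[0,0,0]],[[-0.03,0,0],[0,0,0]]]'

```text
t: 12.25
eef_pos: [0.5826, -0.122, 0.0949]
eef_rot: [-0.016, 1.0, 0.0, -0.001]
contact_force: [-12.4, 0.8, 5.6]
opening: 0.498
grasp_force: 6.2
```

The pin is being lifted. I'll continue.

Request:
drive_tool --plan '[[[-0.03,0,0],[0,0,0]],[[-0.03,0,0],[0,0,0]],[[-0.03,0,0],[0,0,0]],[[-0.03,0,0],[0,0,0]],[[-0.03,0,0],[0,0,0]],[[-0.03,0,0],[0,0,0]],[[-0.03,0,0],[0,0,0]],[[-0.03,0,0],[0,0,0]]]'

```text
t: 13.05
eef_pos: [0.5946, -0.1216, 0.0949]
eef_rot: [-0.016, 1.0, 0.0, -0.001]
contact_force: [-11.9, 0.5, 4.9]
opening: 0.5
grasp_force: 5.5
```

Request:
drive_tool --plan '[[[-0.02,0,0],[0,0,0]],[[-0.02,0,0],[0,0,0]],[[-0.02,0,0],[0,0,0]],[[-0.02,0,0],[0,0,0]],[[-0.02,0,0],[0,0,0]],[[-0.02,0,0],[0,0,0]],[[-0.02,0,0],[0,0,0]],[[-0.02,0,0],[0,0,0]]]'

```text
t: 13.85
eef_pos: [0.6028, -0.1213, 0.0949]
eef_rot: [-0.016, 1.0, 0.0, -0.001]
contact_force: [-9.5, 0.0, 2.7]
opening: 0.497
grasp_force: 4.8
```

Request:
drive_tool --plan '[[[-0.02,0,0],[0,0,0]],[[-0.02,0,0],[0,0,0]],[[-0.02,0,0],[0,0,0]],[[-0.02,0,0],[0,0,0]],[[-0.02,0,0],[0,0,0]],[[-0.02,0,0],[0,0,0]],[[-0.02,0,0],[0,0,0]],[[-0.02,0,0],[0,0,0]]]'

```text
t: 14.65
eef_pos: [0.6104, -0.1211, 0.0949]
eef_rot: [-0.016, 1.0, 0.0, -0.001]
contact_force: [-14.9, 0.6, 6.5]
opening: 0.494
grasp_force: 7.1
```

Request:
drive_tool --plan '[[[-0.015,0,0],[0,0,0]],[[-0.015,0,0],[0,0,0]],[[-0.015,0,0],[0,0,0]],[[-0.015,0,0],[0,0,0]],[[-0.015,0,0],[0,0,0]],[[-0.015,0,0],[0,0,0]],[[-0.015,0,0],[0,0,0]],[[-0.015,0,0],[0,0,0]]]'

```text
t: 15.45
eef_pos: [0.6158, -0.1209, 0.0949]
eef_rot: [-0.016, 1.0, 0.0, -0.002]
contact_force: [-22.8, 0.2, 12.3]
opening: 0.504
grasp_force: 11.4
```

The force is rising steeply, so the nose is on the sprung stop, an estimated 7 mm in. I'll hold there while the pin drops.

Request:
drive_tool --plan '[[[0,0,0],[0,0,0]],[[0,0,0],[0,0,0]],[[0,0,0],[0,0,0]],[[0,0,0],[0,0,0]],[[0,0,0],[0,0,0]],[[0,0,0],[0,0,0]],[[0,0,0],[0,0,0]],[[0,0,0],[0,0,0]]]'

```text
t: 16.25
eef_pos: [0.6158, -0.1209, 0.0949]
eef_rot: [-0.016, 1.0, 0.0, -0.002]
contact_force: [-20.4, -0.3, 10.9]
opening: 0.5
grasp_force: 10.6
```

Request:
drive_tool --plan '[[[0,0,0],[0,0,0]],[[0,0,0],[0,0,0]],[[0,0,0],[0,0,0]],[[0,0,0],[0,0,0]],[[0,0,0],[0,0,0]],[[0,0,0],[0,0,0]],[[0,0,0],[0,0,0]],[[0,0,0],[0,0,0]]]'

```text
t: 17.05
eef_pos: [0.6158, -0.1209, 0.0949]
eef_rot: [-0.016, 1.0, 0.0, -0.002]
contact_force: [-21.1, -0.1, 11.9]
opening: 0.5
grasp_force: 10.5
```

```bash
python3 - <<'E'
from plant import *
import cv2,numpy as np,pickle
f=grab_frame("scene")["frame"]; f0=pickle.load(open("scene.pkl","rb"))["frame"]
g=lambda a,y,x,h,w,s:cv2.resize(a[y:y+h,x:x+w,::-1],None,fx=s,fy=s,interpolation=cv2.INTER_CUBIC)
a=np.hstack([g(f0,270,400,50,50,8),g(f,270,400,50,50,8)]); cv2.imwrite("pics/s4.png",a)
E
```

```text
(no output)
```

View pics/s4.png

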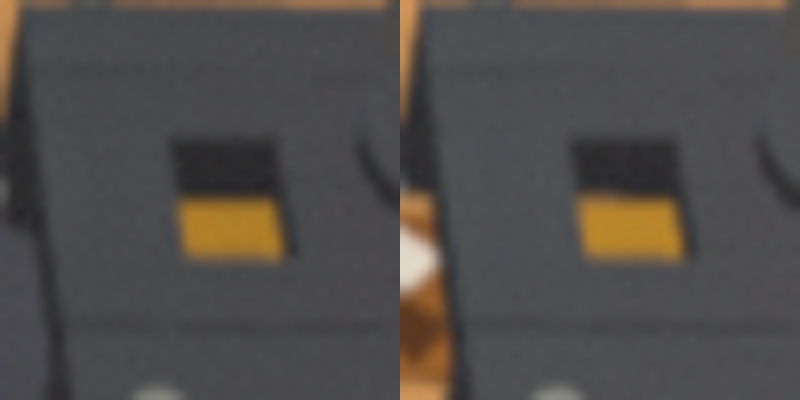

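In both windows the brass plate's upper edge is at about row 195, so the pin is down again or within about 1 mm. Raised, it would sit some 35 rows higher. I'll hold a bit longer and compare numerically.

Request:
drive_tool --plan '[[[0,0,0],[0,0,0]],[[0,0,0],[0,0,0]],[[0,0,0],[0,0,0]],[[0,0,0],[0,0,0]],[[0,0,0],[0,0,0]],[[0,0,0],[0,0,0]],[[0,0,0],[0,0,0]],[[0,0,0],[0,0,0]]]'

```text
t: 17.9
eef_pos: [0.6158, -0.1209, 0.0949]
eef_rot: [-0.016, 1.0, 0.0, -0.002]
contact_force: [-21.8, -0.6, 11.1]
opening: 0.498
grasp_force: 10.6
```

```bash
cat > pin.py <<'E'
from plant import *
import numpy as np,pickle
def m(a):
    a=a[280:310,418:440].astype(float); w=np.clip(a[:,:,0]-a[:,:,2]-20,0,None); return (w.sum(), (w.sum(1)*np.arange(280,310)).sum()/w.sum())
for n in ("scene",):
    print("start",m(pickle.load(open("scene.pkl","rb"))["frame"]))
    for i in range(2): print(m(grab_frame(n)["frame"]))
s=state(); print(s["t"],s["contact_force"],s["eef_pos"])
E
python3 pin.py
```

```text
start (np.float64(8511.0), np.float64(298.116672541417))
(np.float64(9268.0), np.float64(298.05837289598617))
(np.float64(9298.0), np.float64(298.06108840610887))
18.0 [-21.45864177   0.91728031  11.27224006] [ 0.61581093 -0.12094813  0.09491576]
```

The plate is at its start position, so the pin is down. I'll back off slowly and check that the latch holds.

Request:
drive_tool --plan '[[[0.01,0,0],[0,0,0]],[[0.01,0,0],[0,0,0]],[[0.01,0,0],[0,0,0]],[[0.01,0,0],[0,0,0]],[[0.01,0,0],[0,0,0]],[[0.01,0,0],[0,0,0]],[[0.01,0,0],[0,0,0]],[[0.01,0,0],[0,0,0]]]'

```text
t: 18.8
eef_pos: [0.6131, -0.121, 0.0949]
eef_rot: [-0.015, 1.0, -0.0, 0.0]
contact_force: [-1.3, 0.4, -1.1]
opening: 0.501
grasp_force: 0.8
```

Request:
drive_tool --plan '[[[0.02,0,0],[0,0,0]],[[0.02,0,0],[0,0,0]],[[0.02,0,0],[0,0,0]],[[0.02,0,0],[0,0,0]],[[0.02,0,0],[0,0,0]],[[0.02,0,0],[0,0,0]],[[0.02,0,0],[0,0,0]],[[0.02,0,0],[0,0,0]]]'

```text
t: 19.6
eef_pos: [0.6049, -0.1213, 0.0949]
eef_rot: [-0.016, 1.0, -0.0, -0.0]
contact_force: [0.3, -0.5, -0.8]
opening: 0.5
grasp_force: 0.0
```

Request:
drive_tool --plan '[[[0.04,0,0],[0,0,0]],[[0.04,0,0],[0,0,0]],[[0.04,0,0],[0,0,0]],[[0.04,0,0],[0,0,0]],[[0.04,0,0],[0,0,0]],[[0.04,0,0],[0,0,0]],[[0.04,0,0],[0,0,0]],[[0.04,0,0],[0,0,0]]]'

```text
t: 20.4
eef_pos: [0.5888, -0.1218, 0.0949]
eef_rot: [-0.016, 1.0, -0.0, -0.0]
contact_force: [-0.7, -0.2, -0.1]
opening: 0.499
grasp_force: 0.0
```

```bash
python3 pin.py; python3 - <<'E'
from plant import *
import cv2
cv2.imwrite("pics/s5.png",cv2.resize(grab_frame("scene")["frame"][240:390,270:470,::-1],None,fx=4,fy=4,interpolation=cv2.INTER_CUBIC))
E
```

```text
start (np.float64(8511.0), np.float64(298.116672541417))
(np.float64(9269.0), np.float64(298.0789729204877))
(np.float64(9266.0), np.float64(298.0800777034319))
20.5 [ 0.82581914 -0.46621757  0.16526046] [ 0.58878544 -0.12178683  0.09492263]
```

View pics/s5.png

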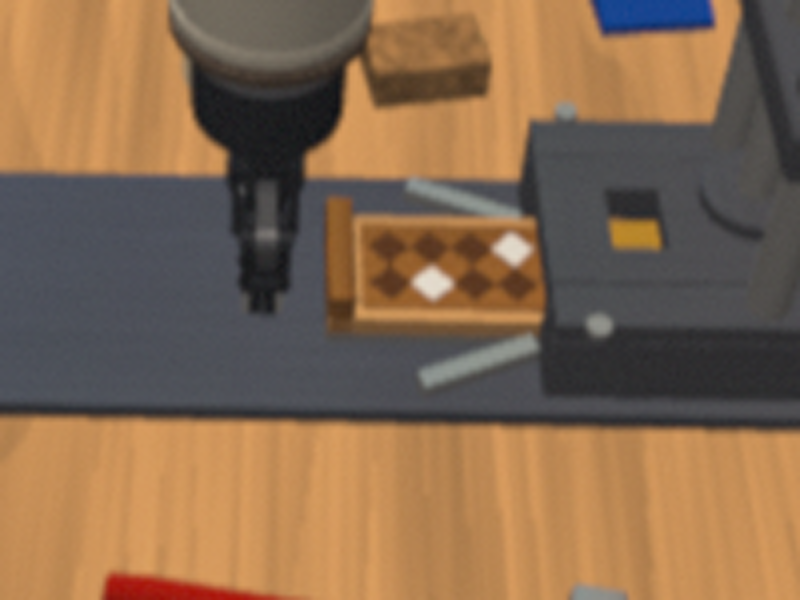

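The picture shows the carrier seated in the mouth with the batten at (340,265) and the fingers clear at (262,250). The plate is down at (635,235), and the stop did not push the carrier back out, so it is latched.

```bash
python3 -c "
from plant import *
print(sign_off())"
```

```text
the job is handed in; nothing more can be done
None
```

I pushed the carrier into the press until it latched, backed the gripper clear and handed the job in at about 20.6 s. The sign-off gave no verdict. The final picture shows the pin down and the carrier held in the mouth. The jar, hammer and cork block were kept clear of all moves, but I didn't measure them afterwards.

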